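Feed a loaded tube carrier round the bend of the loading spur into the reading station

TASK

Take the blue carrier with the purple-capped blood tubes from the bench, stand it upright on the loading deck and slide it along the lane, between the rails and round the bend, into the reading station. Press it gently against the sprung orange buffer only until the brass side catch clicks into its notch, so that it stays latched there when you let go. Do not force it against the rails, do not drive the buffer to the end of its travel, and leave the rack, the bottle and the grey spare carrier where they are.

Things in the scene. Friction and masses are not known exactly. Their poses are not given: they have to be found in the camera images.
- carrier: Loaded tube carrier, about 0.26 kg, upright on the bench. Origin: centre of underside; x along it; same both ways round. Dark foot 15 mm high, 74 x 30 mm, half-round ends. Blue body above, 70 x 28 mm, flat ends and sides, to 45 mm height; below 27 mm its sides have a 24 mm long, 9 mm deep notch at mid-length for the catch. Three purple caps (14 mm wide) in a row along it, to 68 mm high.
- lane: Loading spur: dark slippery L-shaped deck fixed on the bench, surface at z = 12 mm. Origin: at bench height below the centre of the bend's arc. Lane centre line: along x = -80 mm towards +y, from y = -204 mm to 0; then a quarter circle of radius 80 mm about the origin, turning right; then from (0, 80 mm) along y = 80 mm towards +x, to the station. Foot's play: 2.5 mm a side, in the bend 1 mm.
- rails: The two aluminium rails, same frame as lane: faces 35 mm apart, 6 mm thick, tops at z = 26 mm (14 mm above the deck), so the carrier's body can be pushed above them. They start at y = -140 mm, 52 mm apart, funnel in to 35 mm by y = -110 mm, follow the bend, close in to 33 mm just after it and end at x = 118 mm.
- load (a point): Middle of the open, rail-less part of the deck (66 mm wide, from y = -204 to -140 mm of the lane) where a carrier is set down, in line with the lane (lane +y). On the deck's surface; axes as the lane.
- bend_in (a point): Lane centre line where the bend begins, on the deck's surface; axes as the lane. Travel here is towards lane +y.
- bend_out (a point): Lane centre line where the bend ends, on the deck; axes as the lane. Travel from here is towards lane +x, to the reading station: white box across the lane's end, 62 mm above the deck, and white catch housing beside the left rail, 33 mm above it. The station is clamped by hand anywhere in a 24 mm range, not measured: the buffer's face, when out, is 100 to 124 mm from here. Feel for it.
- buffer (a joint): Sprung orange disc, 17 mm wide, on the lane's centre 30 mm above the deck; the carrier's front end meets it. Metres pressed in: 0 out, 0.010 hard end. Pushes back about 2 N at first plus 1.8 N per mm. The catch drops in at about 4 mm (9 to 10 N); 7 mm (15 N) is too far. Let go with the catch in, it stays at about 3.5 mm; without, it pushes the carrier back.
- catch (a joint): Brass catch sliding across the lane above the left rail, light spring (1 to 2 N). Metres pushed aside: 0 when out in the lane, some 4 to 7 mm as the carrier's front passes it (1 to 4 N more push, from about 41 to 29 mm before home, then sliding), back to about 0 when it has dropped into the carrier's notch.
- spare: Grey empty carrier of the same shape, standing on the bench to the right; origin centre of its underside. Not to be disturbed.
- rack: White tube rack, 75 x 115 x 38 mm, with capped tubes up to 84 mm high; origin centre of its underside. Not to be disturbed.
- bottle: White reagent bottle with a blue cap, 66 mm across, 150 mm high; origin centre of its underside. Not to be disturbed.
Mind the look-alikes: they are no part of the job. Of the things that look like the carrier, the larger one is meant.

How it is judged:
By the outcome, as a careful person would: the job done as asked, in the order asked, and still so for the second after the job is handed in, with the robot touching nothing.
It also fails if it takes over 72 s, if anything falls off the work surface, if the arm or the gripper's body presses on something with over 40 N, if the wrist force passes 120 N, or if a joint passes its speed limit or range.

ROBOT

A 6-joint arm with a two-finger parallel gripper is mounted at the origin on the work surface. World frame = base frame: x ahead of the robot, y to its left, z up, the work surface at z = 0. Lengths are in mm, angles in rad, forces in N, time in s.
With the tool pointing down it reaches from about 350 to 875 mm from the base axis. Payload 4.2 kg.
Tool frame: the origin (TCP) lies at the very end of the fingers, on their centre line; the grasp point (between the pads) lies 19 mm behind it; z points along the fingers, y is the line along which they close (so a half turn about z gives the same grasp; the last joint's range is limited). The gripper opens to 85 mm and grips with 20 to 120 N. Pads are 22 mm wide; open, the fingers measure 114 mm over their backs; the gripper's body (76 mm by 85 mm) begins 54 mm behind the grasp point. The pads swing forward as they close: fully open they stand 13 mm farther back than shut.
Start: joints at [-0.997, 0.385, 0.008, 0, -1.194, -0.259], TCP at [193.532, -594.26, 231.312] pointing down, gripper open.
Joint ranges: [-3.14, 3.14], [-1.21, 2.06], [-1.07, 1.41], [-3.16, 2.05], [-2.99, -0.16], [-3.1, 3.1]. Speed limits (rad/s): [2.79, 2.79, 3.14, 3.14, 3.14, 3.14].

INTERFACE

Orientations are given as a unit quaternion [x, y, z, w].
In Python, from bench import arm gives the robot as it stands. The module is installed in compiled form; this text tells all that it offers.
- The arm moves only by the tool drive_tool, never from a script. Its argument "targets" is a list of rows, each a list of 5 numbers: the closure, from -1 (fully open) to 1 (shut), then the shift along the tool's x, y, z in mm, then the turn about the tool's z in degrees. In form: [[grip, tx, ty, tz, roll], ...]. A call has 1 to 12 rows; each row is the pose to reach, as a shift and turn from the pose commanded when the call began, along the tool's axes at that moment; what a row does not reach only later rows make up. A row lasts 1/10 s, in which the tool goes at most 50 mm and 8.59 degrees, less where a joint would pass 70% of its speed; a pose out of reach is approached as far as the arm can. A call with a gripper value outside its range is refused whole. The fingers move at their own pace and stop on an object; the grip force is fixed at half the most. Time passes only in rows, so rows that repeat a pose let the fingers close. It gives the time, the measured TCP pose, the force, the opening and the grip force at its end, in the units of the state.
- arm.read_state(): the state, without advancing time (a new reading comes with each control period).
- arm.get_image(name): name is "side" or "top" or "wrist"; returns the picture (480x640x3 uint8, blue, green, red); there is no depth.
- arm.camera_params(name): a dict with "fov_y" (degrees; the focal length in pixels is half the picture's height over the tangent of half this angle, whatever the lens; pixels are square), "cx", "cy" (the principal point, pixels), "rvec" (rotation vector, rad) and "tvec" (3), from world to camera coordinates, as OpenCV has them; the wrist camera has in their place "tool_from_camera" (4x4, takes a point from camera to tool coordinates, whose origin is the TCP and whose axes are the flange's). Camera axes: x right, y down, z forward; pixel columns grow to the right and rows downward; lengths in mm; the calibration is good to about 2 mm. The wrist camera is an equidistant fisheye: a pixel r from the principal point sees the ray r / f radians off the axis. A picture is of the moment at which its call begins: read the wrist's pose just before it. camera_params takes no time and is no camera call.
- arm.job_done(): hands the job in; it is judged then, once.
The state is a dict: "clock": time; "joints": joint angles; "joint_vel": joint speeds; "joint_efforts": joint torques, N m; "position": TCP position; "ee_rot": TCP orientation; "contact_force": force on the tool from outside, world axes, zero at the start; "wrist_torque": the same for the moment, N m; "gripper_width": finger opening in mm; "grasp_force": force on a finger pad.
Only numpy, scipy, OpenCV 4.12 (cv2) and the standard library are available. Lean on these libraries where they do the work, as an engineer would, in place of code of your own. Each camera call takes 0.05 s, during which the arm holds its last target. There are 200 camera calls.

## Working session

There is one attempt and no reset: what is moved stays moved. The work goes in short steps, Python scripts to look and compute and a tool call to move; the robot and the scene stay as the last step left them, time stands still between calls to the robot, and variables do not carry over. Pictures are saved under pics/ and viewed, at most 10 in all, crops included, and the job is handed in when it is done.

Besides the shell and the picture viewer there is one more tool, called after "Call:" as a command line: name --pt "numbers of a row" for each row, then --argument value for the rest. drive_tool: Moves the arm, as the interface text tells. Its arguments: {"type":"object","properties":{"targets":{"type":"array","items":{"type":"array","items":{"type":"number"}}}},"required":["targets"]}

```bash
mkdir -p pics
cat > h.py <<'E'
import numpy as np, cv2
from bench import arm
from scipy.spatial.transform import Rotation as R
def cam(n):
    p=arm.camera_params(n); return p
def ray(n,uv,p=None):
    p=p or arm.camera_params(n); f=240/np.tan(np.radians(p['fov_y']/2))
    uv=np.atleast_2d(uv).astype(float)
    d=np.c_[(uv[:,0]-p['cx'])/f,(uv[:,1]-p['cy'])/f,np.ones(len(uv))]
    Rm=cv2.Rodrigues(np.array(p['rvec'],float))[0]; t=np.array(p['tvec'],float).ravel()
    return -Rm.T@t, d@Rm
def plane(n,uv,z):
    c,d=ray(n,uv); s=(z-c[2])/d[:,2]; return c+s[:,None]*d
def proj(n,P):
    p=arm.camera_params(n); f=240/np.tan(np.radians(p['fov_y']/2))
    Rm=cv2.Rodrigues(np.array(p['rvec'],float))[0]; q=np.atleast_2d(P)@Rm.T+np.array(p['tvec'],float).ravel()
    return np.c_[q[:,0]/q[:,2]*f+p['cx'],q[:,1]/q[:,2]*f+p['cy']]
E
python3 - <<'E'
from h import *
for n in("top","side"):
    cv2.imwrite(f"pics/{n}0.png",arm.get_image(n)); p=arm.camera_params(n); print(n,p, ray(n,[320,240]))
s=arm.read_state(); print(s['position'],s['ee_rot'],s['gripper_width'],s['contact_force'])
print(arm.camera_params('wrist'))
E
```

```text
top {'fov_y': 49.43070832431907, 'cx': 320.4097758916539, 'cy': 237.2995072503257, 'rvec': array([ 2.19146395, -2.02293766,  0.20499725]), 'tvec': array([-66.18004725, 582.82406169, 893.57399138])} (array([393.17537363, -37.38310732, 993.25414294]), array([[ 0.19739612,  0.01920984, -0.98014958]]))
side {'fov_y': 48.09239187619076, 'cx': 314.16937066395695, 'cy': 225.85896698364343, 'rvec': array([ 2.45003846, -0.03699569,  0.02601381]), 'tvec': array([-576.27379768,   10.14383959, 1000.15142872])} (array([ 547.70858114, -648.60658688,  782.19056076]), array([[ 0.03872455,  0.61641152, -0.78698534]]))
[ 193.37712136 -593.77625035  230.34133273] [-1.56683709e-01  9.87648340e-01  9.64275722e-04 -2.07009729e-04] 85.33868557065252 [0.40188192 0.7720052  0.04062138]
{'fov_y': 65.70646984690485, 'cx': 320.1807425928114, 'cy': 245.6897405811384, 'tool_from_camera': array([[-1.23034888e-04, -9.58824910e-01, -2.83997847e-01,
         7.36371029e+01],
       [ 9.99999652e-01, -3.52320147e-04,  7.56268018e-04,
        -1.89838051e-01],
       [-8.25186778e-04, -2.83997655e-01,  9.58824620e-01,
        -1.42413021e+02],
       [ 0.00000000e+00,  0.00000000e+00,  0.00000000e+00,
         1.00000000e+00]])}
```

View pics/top0.png

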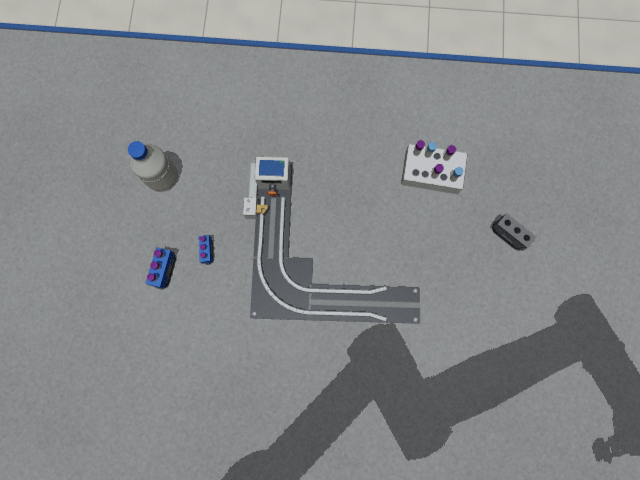

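View pics/side0.png

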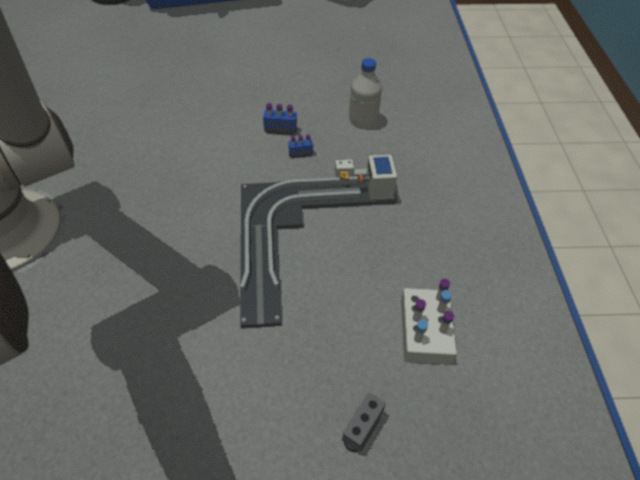

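The top view shows the large blue carrier at about (159,266), with the small look-alike at (205,249). The lane enters at (405,300), bends near (275,290) and ends at the station at (272,170). The side view agrees, with the carrier at (280,120) and the deck entry at (260,320).

Run:
```python
from h import *
t=cv2.imread('pics/top0.png'); s=cv2.imread('pics/side0.png')
def purple(im):
    h=cv2.cvtColor(im,cv2.COLOR_BGR2HSV); return cv2.inRange(h,(135,80,40),(170,255,255))
def blobs(m,box,mn=4):
    n,l,st,c=cv2.connectedComponentsWithStats(m)
    return [(st[i,4],c[i].round(2)) for i in range(1,n) if st[i,4]>=mn and box[0]<c[i][0]<box[2] and box[1]<c[i][1]<box[3]]
bt=blobs(purple(t),(130,230,185,300)); bs=blobs(purple(s),(255,90,305,125))
print(bt,bs)
# triangulate assuming centroid ~ z 62
for n,b in(("top",bt),("side",bs)):
    print(n,plane(n,[c for a,c in b],63).round(1))
# blue body top mask
h=cv2.cvtColor(t,cv2.COLOR_BGR2HSV)
# rails
g=cv2.cvtColor(t,cv2.COLOR_BGR2GRAY)
m=((g>140)&(h[...,1]<60)).astype(np.uint8)
ys,xs=np.nonzero(m)
def seg(x0,y0,x1,y1,z=26):
    k=(xs>=x0)&(xs<=x1)&(ys>=y0)&(ys<=y1)
    P=plane("top",np.c_[xs[k],ys[k]],z)[:,:2]
    c=P.mean(0);u,sv,v=np.linalg.svd(P-c,full_matrices=False);d=v[0]
    print(k.sum(),c.round(1),np.degrees(np.arctan2(d[1],d[0])).round(2),'rms',(sv[1]/np.sqrt(k.sum())).round(2)); return c,d
A=seg(312,284,366,298); B=seg(312,306,366,320)
C=seg(255,216,270,255); D=seg(272,200,290,262)
# deck screws at z=12
sc=[(a,c) for a,c in blobs(((g>110)).astype(np.uint8),(245,255,425,325),1) if a<30]
print(sc); print(plane("top",[c for a,c in sc],12).round(1) if sc else'')
# where does TCP project
big=cv2.resize(t[140:330,130:430],None,fx=2.6,fy=2.6,interpolation=cv2.INTER_CUBIC); cv2.imwrite('pics/crop1.png',big)
```

```text
[(np.int32(48), array([157.65, 253.06])), (np.int32(45), array([154.18, 264.87])), (np.int32(49), array([150.9 , 276.78]))] [(np.int32(16), array([268.75, 105.38])), (np.int32(20), array([279.  , 106.35])), (np.int32(18), array([289.17, 106.89]))]
top [[533.  272.2  63. ]
 [511.1 275.3  63. ]
 [489.2 278.1  63. ]]
side [[488.8 281.3  63. ]
 [510.6 277.5  63. ]
 [532.2 275.2  63. ]]
186 [495.7 -63.6] -86.0 rms 2.93
185 [454.1 -64.1] -87.3 rms 1.78
125 [587.7  95.5] -177.57 rms 1.7
226 [596.7  54.5] -174.39 rms 5.9
[(np.int32(15), array([414.73, 290.33])), (np.int32(15), array([253.87, 313.53])), (np.int32(17), array([415.  , 319.35])), (np.int32(1), array([309., 318.]))]
[[ 508.7 -203.6   12. ]
 [ 441.4   93.6   12. ]
 [ 454.7 -206.4   12. ]
 [ 441.4   -9.6   12. ]]
```

View pics/crop1.png

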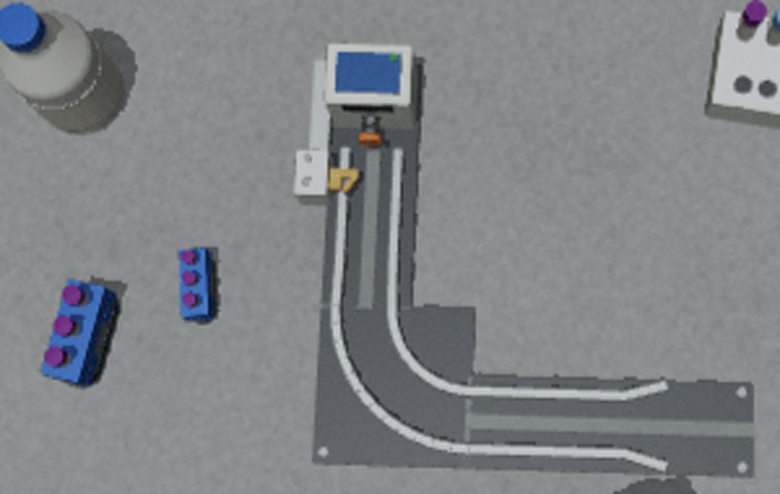

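The crop shows the rails cleanly. The straight entry rails run over crop x 470–628 and the exit rails over crop y 150–310. The catch is at (343,180), the buffer at (370,135), and the bend seams are at crop x≈468 and y≈308.

Run:
```python
from h import *
t=cv2.imread('pics/top0.png')
g=cv2.cvtColor(t,cv2.COLOR_BGR2GRAY)
n,l,st,c=cv2.connectedComponentsWithStats((g>150).astype(np.uint8))
for i in range(1,n):
    if 240<c[i][0]<400 and 180<c[i][1]<325 and st[i,4]>15: print(i,st[i],c[i].round(1))
def seg(x0,y0,x1,y1,ax,z=26):
    # weighted centre per column/row
    pts=[]
    sub=np.clip(g[y0:y1,x0:x1].astype(float)-130,0,None)
    if ax==0: # along columns
        for j in range(sub.shape[1]):
            w=sub[:,j]
            if w.sum()>0: pts.append((x0+j,y0+(w*np.arange(len(w))).sum()/w.sum()))
    else:
        for j in range(sub.shape[0]):
            w=sub[j]
            if w.sum()>0: pts.append((x0+(w*np.arange(len(w))).sum()/w.sum(),y0+j))
    P=plane("top",pts,z)[:,:2]; cc=P.mean(0);u,sv,v=np.linalg.svd(P-cc,full_matrices=False);d=v[0]
    print(len(P),cc.round(1),np.degrees(np.arctan2(d[1],d[0])).round(2)%180,'rms',(sv[1]/np.sqrt(len(P))).round(2)); return cc,d
A=seg(314,286,368,296,0);B=seg(314,308,368,318,0)
C=seg(256,216,268,252,1);D=seg(276,200,288,252,1)
th=np.mean([np.arctan2(*(-s[1]*np.sign(s[1][1]))[::-1])+np.pi-np.pi/2 for s in(A,B)]); 
def ang(d,ref): d=d if d[ref]>0 else -d; return np.arctan2(d[1],d[0])-(np.pi/2 if ref else 0)
a=[np.degrees(ang(A[1],1)),np.degrees(ang(B[1],1)),np.degrees(ang(C[1],0)),np.degrees(ang(D[1],0))]; print(a)
th=np.radians(np.mean(a)); ex=np.array([np.cos(th),np.sin(th)]);ey=np.array([-ex[1],ex[0]])
xm=(A[0]@ex+B[0]@ex)/2; ym=(C[0]@ey+D[0]@ey)/2
print('gaps',(A[0]-B[0])@ex,(C[0]-D[0])@ey)
O=(xm+80)*ex+(ym-80)*ey; print('lane origin',O,'th',np.degrees(th))
for q in [(508.7,-203.6),(454.7,-206.4),(441.4,93.6)]: q=np.array(q)-O; print('screw in lane',(q@ex).round(1),(q@ey).round(1))
E=np.c_[ex,ey]
for nm,q in dict(load=(-80,-172),bin=(-80,0),bout=(0,80),buf=(112,80)).items(): print(nm,(O+E@np.array(q)).round(1))
# buffer position from orange
h=cv2.cvtColor(t,cv2.COLOR_BGR2HSV); m=cv2.inRange(h,(3,150,80),(14,255,255)); ys,xs=np.nonzero(m)
k=(xs>255)&(xs<290)&(ys>180)&(ys<205); P=plane("top",np.c_[xs[k],ys[k]],42)[:,:2]-O
print('orange lane x',np.sort(P@ex).round(1)[[0,-1]],'y',(P@ey).mean(),k.sum())
s=arm.read_state(); print(R.from_quat(s['ee_rot']).as_matrix().round(3))
```

```text
11 [243 156  46  59 765] [260.  182.3]
14 [257 197  10  15  61] [260.9 204.6]
15 [279 198 108  96 545] [312.  267.6]
17 [257 214 130 107 618] [301.9 289.2]
54 [495.2 -64. ] 92.82 rms 0.23
54 [454.2 -67. ] 92.79 rms 0.21
36 [591.6  95.6] 2.4199999999999875 rms 0.29
52 [610.4  57.4] 3.039999999999992 rms 0.2
[np.float64(2.8249705218624843), np.float64(2.7892868117608147), np.float64(2.420238362185034), np.float64(3.035505231700748)]
gaps 41.06780065588063 39.10709594879736
lane origin [551.91031406  -5.95477931] th 2.7675002318772703
screw in lane -52.7 -195.3
screw in lane -106.8 -195.5
screw in lane -105.6 104.8
load [ 480.3 -181.6]
bin [472.   -9.8]
bout [548.  74.]
buf [659.9  79.4]
orange lane x [116.3 124.3] y 79.41151688918008 35
[[-0.951 -0.309 -0.001]
 [-0.309  0.951  0.002]
 [ 0.     0.002 -1.   ]]
```

Call:
drive_tool --pt "-1 -429 327.6 0 25.8" --pt "-1 -429 327.6 0 25.8" --pt "-1 -429 327.6 0 25.8" --pt "-1 -429 327.6 0 25.8" --pt "-1 -429 327.6 0 25.8" --pt "-1 -429 327.6 0 25.8" --pt "-1 -429 327.6 0 25.8" --pt "-1 -429 327.6 0 25.8" --pt "-1 -429 327.6 0 25.8" --pt "-1 -429 327.6 0 25.8" --pt "-1 -429 327.6 0 25.8" --pt "-1 -429 327.6 0 25.8"

```text
clock: 1.3
position: [502.7, -145.9, 230.8]
ee_rot: [0.065, 0.998, 0.0, 0.0]
contact_force: [-1.0, -0.5, 0.2]
gripper_width: 85.2
grasp_force: 0.0
```

```bash
cat > go.py <<'E'
# go.py x y z yaw : shift from measured pose to world target, in tool axes
import sys; from h import *
s=arm.read_state(); M=R.from_quat(s['ee_rot']).as_matrix(); p=s['position']; y=np.degrees(np.arctan2(M[1,0],M[0,0]))
print('t',round(s['clock'],2),'pos',np.round(p,1),'yaw',round(y,2),'F',np.round(s['contact_force'],1),'w',round(s['gripper_width'],1),'g',round(s['grasp_force'],1),'j',np.round(s['joints'],2))
a=np.array(sys.argv[1:],float).reshape(-1,4)
yy=np.radians(y); X=np.array([np.cos(yy),np.sin(yy),0]);Y=np.array([np.sin(yy),-np.cos(yy),0])
for q in a:
    d=q[:3]-p; print('->',q,'tx %.1f ty %.1f tz %.1f roll %.1f'%(d@X,d@Y,-d[2],(y-q[3]+180)%360-180))
E
python3 go.py 510.7 274.3 110 172.2
```

```text
t 1.3 pos [ 502.7 -145.9  230.8] yaw 172.59 F [-1.  -0.5  0.2] w 85.2 g 0.0 j [ 0.03  0.21 -0.24 -0.   -1.12 -1.73]
-> [510.7 274.3 110.  172.2] tx 46.2 ty 417.8 tz 120.8 roll 0.4
```

Call:
drive_tool --pt "-1 46 418 120 0.4" --pt "-1 46 418 120 0.4" --pt "-1 46 418 120 0.4" --pt "-1 46 418 120 0.4" --pt "-1 46 418 120 0.4" --pt "-1 46 418 120 0.4" --pt "-1 46 418 120 0.4" --pt "-1 46 418 120 0.4" --pt "-1 46 418 120 0.4" --pt "-1 46 418 120 0.4" --pt "-1 46 418 120 0.4" --pt "-1 46 418 120 0.4"

```text
clock: 2.5
position: [510.8, 269.4, 111.3]
ee_rot: [0.072, 0.997, -0.0, -0.0]
contact_force: [0.7, -0.0, 0.4]
gripper_width: 85.7
grasp_force: 0.0
```

```bash
python3 go.py 510.7 274.3 14 172.2
python3 - <<'E'
from h import *
cv2.imwrite('pics/w1.png',arm.get_image('wrist'))
E
```

```text
t 2.5 pos [510.8 269.4 111.3] yaw 171.78 F [ 0.7 -0.   0.4] w 85.7 g 0.0 j [ 0.77  0.42 -0.27 -0.   -0.88 -2.48]
-> [510.7 274.3  14.  172.2] tx 0.8 ty 4.9 tz 97.3 roll -0.4
```

View pics/w1.png

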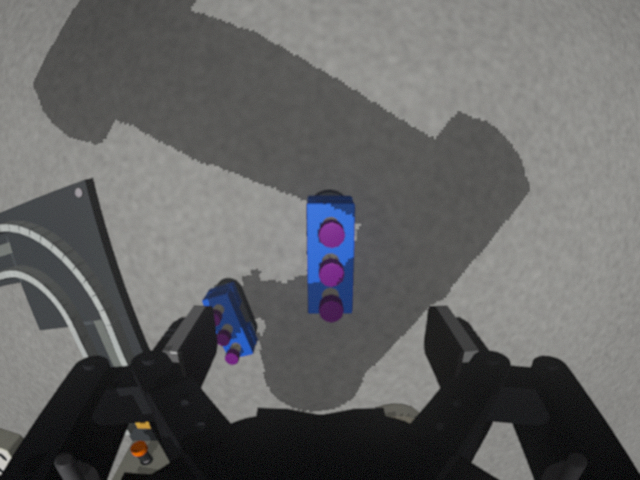

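The wrist view shows the carrier square between the fingers, middle cap at (331,270), so about 5 mm to tool +y. The small look-alike at (230,320) is clear.

Call:
drive_tool --pt "-1 2.5 5.2 10 -0.4" --pt "-1 2.5 5.2 35 -0.4" --pt "-1 2.5 5.2 60 -0.4" --pt "-1 2.5 5.2 80 -0.4" --pt "-1 2.5 5.2 92 -0.4" --pt "-1 2.5 5.2 97 -0.4" --pt "-1 2.5 5.2 97 -0.4" --pt "0.3 2.5 5.2 97 -0.4" --pt "1 2.5 5.2 97 -0.4" --pt "1 2.5 5.2 97 -0.4" --pt "1 2.5 5.2 97 -0.4" --pt "1 2.5 5.2 97 -0.4"

```text
clock: 3.75
position: [509.5, 276.2, 15.0]
ee_rot: [0.068, 0.998, 0.0, 0.0]
contact_force: [-0.5, 0.1, 2.9]
gripper_width: 27.3
grasp_force: 60.5
```

Call:
drive_tool --pt "1 0 0 0 0" --pt "1 0 0 0 0" --pt "1 0 0 0 0"

```text
clock: 4.05
position: [509.5, 276.2, 15.0]
ee_rot: [0.068, 0.998, 0.0, 0.0]
contact_force: [-0.8, -0.5, 5.6]
gripper_width: 27.2
grasp_force: 60.8
```

```bash
python3 go.py 480.3 -181.6 100 -87.2 480.3 -181.6 26 -87.2
```

```text
t 4.05 pos [509.5 276.2  15. ] yaw 172.26 F [-0.8 -0.5  5.6] w 27.2 g 60.8 j [ 0.78  0.55 -0.35  0.   -0.67 -2.48]
-> [ 480.3 -181.6  100.   -87.2] tx -32.8 ty -457.6 tz -85.0 roll -100.5
-> [ 480.3 -181.6   26.   -87.2] tx -32.8 ty -457.6 tz -11.0 roll -100.5
```

Call:
drive_tool --pt "1 0 0 -20 0" --pt "1 0 0 -60 0" --pt "1 -5 -20 -90 -5" --pt "1 -8 -60 -90 -12" --pt "1 -10 -100 -90 -20" --pt "1 -14 -145 -90 -28" --pt "1 -17 -190 -90 -36" --pt "1 -20 -235 -90 -44" --pt "1 -22 -280 -90 -52" --pt "1 -25 -325 -90 -60" --pt "1 -28 -370 -90 -68" --pt "1 -30 -410 -90 -76"

```text
clock: 5.25
position: [482.9, -131.1, 103.4]
ee_rot: [-0.553, 0.833, 0.001, -0.001]
contact_force: [1.5, 0.7, -1.9]
gripper_width: 27.0
grasp_force: 60.2
```

```bash
python3 go.py 480.3 -181.6 60 -87.2
```

```text
t 5.25 pos [ 482.9 -131.1  103.4] yaw -112.9 F [ 1.5  0.7 -1.9] w 27.0 g 60.2 j [ 0.06  0.31 -0.46 -0.   -0.79 -0.46]
-> [ 480.3 -181.6   60.   -87.2] tx 47.5 ty -17.3 tz 43.4 roll -25.7
```

Call:
drive_tool --pt "1 20 -6 5 -8" --pt "1 38 -12 15 -16" --pt "1 45.5 -14.2 30 -24.5" --pt "1 45.5 -14.2 42 -24.5" --pt "1 45.5 -14.2 45 -24.5" --pt "1 45.5 -14.2 45 -24.5" --pt "1 45.5 -14.2 45 -24.5"

```text
clock: 5.95
position: [479.8, -176.4, 59.6]
ee_rot: [0.715, -0.699, 0.0, -0.0]
contact_force: [0.1, -0.2, -3.2]
gripper_width: 27.0
grasp_force: 60.2
```

```bash
python3 go.py 480.3 -181.6 27 -87.2
python3 - <<'E'
from h import *
cv2.imwrite('pics/t2.png',arm.get_image('top')[180:400,210:500]); w=arm.get_image('wrist')
t=cv2.resize(cv2.imread('pics/t2.png'),(580,440)); cv2.imwrite('pics/c2.png',np.hstack([t,cv2.resize(w[:,200:440],(220,440))]))
E
```

```text
t 5.95 pos [ 479.8 -176.4   59.6] yaw -88.68 F [ 0.1 -0.2 -3.2] w 27.0 g 60.2 j [-0.03  0.39 -0.49  0.   -0.69  0.06]
-> [ 480.3 -181.6   27.   -87.2] tx 5.3 ty -0.4 tz 32.6 roll -1.5
```

View pics/c2.png

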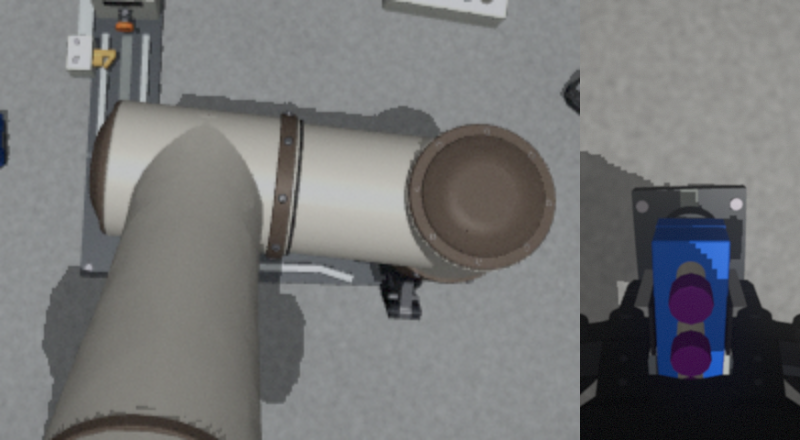

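The wrist view shows the two deck-end screws placed symmetrically about the carrier, with the deck centre at column 689 and the caps at 691, so it is lined up with the lane. Next I set it down.

Call:
drive_tool --pt "1 5.3 -0.4 8 -1.5" --pt "1 5.3 -0.4 16 -1.5" --pt "1 5.3 -0.4 23 -1.5" --pt "1 5.3 -0.4 28 -1.5" --pt "1 5.3 -0.4 31 -1.5" --pt "1 5.3 -0.4 32.3 -1.5" --pt "1 5.3 -0.4 32.6 -1.5" --pt "1 5.3 -0.4 32.6 -1.5"

```text
clock: 6.85
position: [480.0, -182.2, 27.0]
ee_rot: [0.724, -0.69, 0.0, -0.0]
contact_force: [-0.7, 0.6, -0.1]
gripper_width: 27.2
grasp_force: 60.5
```

```bash
python3 go.py 480.3 -181.6 26.5 -87.2
```

```text
t 6.85 pos [ 480.  -182.2   27. ] yaw -87.18 F [-0.7  0.6 -0.1] w 27.2 g 60.5 j [-0.05  0.45 -0.51  0.   -0.61  0.1 ]
-> [ 480.3 -181.6   26.5  -87.2] tx -0.6 ty -0.4 tz 0.5 roll 0.0
```

Call:
drive_tool --pt "0.2 0 0 0 0" --pt "-0.3 0 0 0 0" --pt "-1 0 0 0 0" --pt "-1 0 0 0 0" --pt "-1 0 0 -15 0" --pt "-1 0 0 -40 0" --pt "-1 0 0 -75 0" --pt "0 30 0 -75 0" --pt "1 60 0 -75 0" --pt "1 60 0 -60 0" --pt "1 60 0 -60 0" --pt "1 60 0 -60 0"

```text
clock: 8.05
position: [482.5, -242.1, 86.6]
ee_rot: [0.724, -0.689, -0.0, 0.0]
contact_force: [0.9, 0.3, 0.7]
gripper_width: 12.3
grasp_force: 0.0
```

```bash
python3 go.py 480.3 -241 32 -87.2
python3 - <<'E'
from h import *
w=arm.get_image('wrist'); cv2.imwrite('pics/w3.png',w)
E
```

```text
t 8.05 pos [ 482.5 -242.1   86.6] yaw -87.18 F [0.9 0.3 0.7] w 12.3 g 0.0 j [-0.16  0.39 -0.39  0.   -0.79  0.21]
-> [ 480.3 -241.    32.   -87.2] tx -1.2 ty 2.1 tz 54.6 roll 0.0
```

View pics/w3.png

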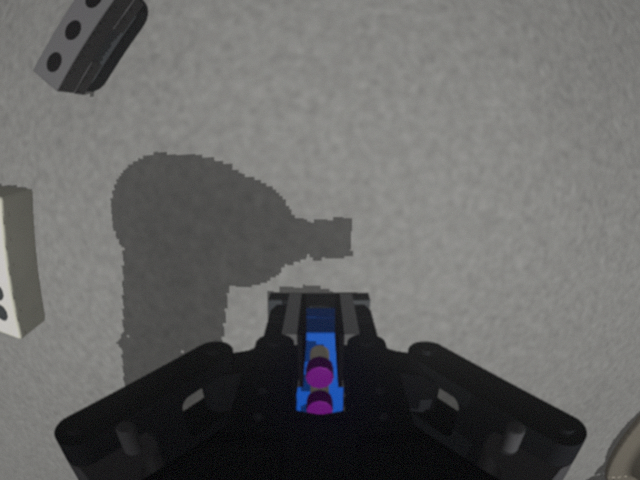

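The wrist view shows the carrier upright and centred at column 320, framed between the closing fingers. The pusher is behind it.

```bash
cat > path.py <<'E'
# path.py D s0 s1 n [z] [ty_off]: TCP rows for carrier centre arclength s0..s1 (D = TCP behind carrier centre)
import sys; from h import *
O=np.array([551.9,-6.0]);th=np.radians(2.77);E=np.array([[np.cos(th),-np.sin(th)],[np.sin(th),np.cos(th)]])
def C(s):
    if s<0: return np.array([-80,s])
    if s<40*np.pi: a=s/80; return np.array([-80*np.cos(a),80*np.sin(a)])
    return np.array([s-40*np.pi,80.])
D,s0,s1,n=[float(v) for v in sys.argv[1:5]]; z=float(sys.argv[5]) if len(sys.argv)>5 else 32
s=arm.read_state(); M=R.from_quat(s['ee_rot']).as_matrix(); p=s['position']; y=np.arctan2(M[1,0],M[0,0])
q=E.T@(p[:2]-O); print('t %.2f lane'%s['clock'],q.round(1),'z',p[2].round(1),'yaw',np.degrees(y).round(2),'F lane',(E.T@s['contact_force'][:2]).round(1),'Fz',round(s['contact_force'][2],1),'w',round(s['gripper_width'],1))
X=np.array([np.cos(y),np.sin(y)]);Y=np.array([np.sin(y),-np.cos(y)])
for v in np.linspace(s0,s1,int(n)):
    a,b=C(v-22),C(v+22); u=(b-a)/np.linalg.norm(b-a); t=O+E@((a+b)/2-D*u); u=E@u
    d=t-p[:2]; yw=np.degrees(np.arctan2(-u[1],-u[0])); print('s %.1f: [1, %.1f, %.1f, %.1f, %.1f]'%(v,d@X,d@Y,p[2]-z,(np.degrees(y)-yw+180)%360-180))
E
echo
```

```text
(no output)
```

Call:
drive_tool --pt "1 0 -0.3 15 0" --pt "1 0 -0.3 30 0" --pt "1 0 -0.3 45 0" --pt "1 0 -0.3 54 0" --pt "1 0 -0.3 54.6 0"

```text
clock: 8.6
position: [482.6, -241.6, 31.4]
ee_rot: [0.725, -0.689, -0.001, 0.001]
contact_force: [-1.0, -0.2, 0.6]
gripper_width: -0.1
grasp_force: 0.0
```

```bash
python3 path.py 46 -176 -110 3
```

```text
t 8.60 lane [ -80.6 -232. ] z 31.4 yaw -87.14 F lane [-1.  -0.2] Fz 0.6 w -0.1
s -176.0: [1, -10.0, -0.6, -0.6, 0.1]
s -143.0: [1, -43.0, -0.6, -0.6, 0.1]
s -110.0: [1, -76.0, -0.7, -0.6, 0.1]
```

Call:
drive_tool --pt "1 -6 -0.6 0 0" --pt "1 -11 -0.6 0 0" --pt "1 -16 -0.6 0 0" --pt "1 -21 -0.6 0 0" --pt "1 -27 -0.6 0 0" --pt "1 -33 -0.6 0 0" --pt "1 -39 -0.6 0 0" --pt "1 -45 -0.6 0 0" --pt "1 -51 -0.6 0 0" --pt "1 -57 -0.6 0 0" --pt "1 -63 -0.6 0 0" --pt "1 -68 -0.6 0 0"

```text
clock: 9.8
position: [480.2, -173.7, 32.1]
ee_rot: [0.724, -0.689, -0.0, 0.0]
contact_force: [-0.3, -0.3, 1.0]
gripper_width: -0.0
grasp_force: 0.5
```

```bash
python3 path.py 46 -110 -38 13
python3 - <<'E'
from h import *
cv2.imwrite('pics/w4.png',np.hstack([arm.get_image('wrist')[240:],]))
s=cv2.resize(arm.get_image('side')[150:350,190:440],None,fx=2.4,fy=2.4); cv2.imwrite('pics/c4.png',s)
E
```

```text
t 9.80 lane [ -79.7 -164. ] z 32.1 yaw -87.18 F lane [-0.3 -0.3] Fz 1.0 w -0.0
s -110.0: [1, -8.0, 0.3, 0.1, 0.1]
s -104.0: [1, -14.0, 0.3, 0.1, 0.1]
s -98.0: [1, -20.0, 0.3, 0.1, 0.1]
s -92.0: [1, -26.0, 0.3, 0.1, 0.1]
s -86.0: [1, -32.0, 0.3, 0.1, 0.1]
s -80.0: [1, -38.0, 0.3, 0.1, 0.1]
s -74.0: [1, -44.0, 0.3, 0.1, 0.1]
s -68.0: [1, -50.0, 0.3, 0.1, 0.1]
s -62.0: [1, -56.0, 0.3, 0.1, 0.1]
s -56.0: [1, -62.0, 0.3, 0.1, 0.1]
s -50.0: [1, -68.0, 0.2, 0.1, 0.1]
s -44.0: [1, -74.0, 0.2, 0.1, 0.1]
s -38.0: [1, -80.0, 0.2, 0.1, 0.1]
```

View pics/c4.png

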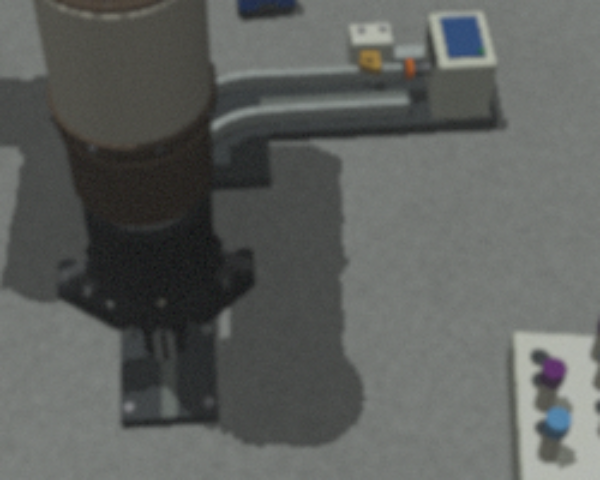

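The arm hides the carrier in this view, but the lane and station at (410,65) look undisturbed. Contact force is near zero, so I keep pushing.

Call:
drive_tool --pt "1 -6 0.3 0 0" --pt "1 -12 0.3 0 0" --pt "1 -18 0.3 0 0" --pt "1 -24 0.3 0 0" --pt "1 -30 0.3 0 0" --pt "1 -36 0.3 0 0" --pt "1 -42 0.3 0 0" --pt "1 -48 0.3 0 0" --pt "1 -54 0.3 0 0" --pt "1 -60 0.3 0 0" --pt "1 -66 0.3 0 0" --pt "1 -72 0.3 0 0"

```text
clock: 11.1
position: [476.4, -101.8, 32.1]
ee_rot: [0.724, -0.69, -0.0, -0.0]
contact_force: [-0.1, -0.7, -0.5]
gripper_width: 0.3
grasp_force: 0.3
```

```bash
python3 path.py 46 -41 19 11
python3 - <<'E'
from h import *
w=arm.get_image('wrist'); b=cv2.inRange(cv2.cvtColor(w,cv2.COLOR_BGR2HSV),(100,120,40),(130,255,255)); print('blue px',(b>0).sum(), np.argwhere(b>0).mean(0) if b.any() else '')
E
```

```text
t 11.10 lane [-80. -92.] z 32.1 yaw -87.18 F lane [-0.1 -0.7] Fz -0.5 w 0.3
s -41.0: [1, -5.0, -0.0, 0.1, 0.0]
s -35.0: [1, -11.0, -0.0, 0.1, 0.0]
s -29.0: [1, -17.0, -0.0, 0.1, 0.0]
s -23.0: [1, -23.0, -0.0, 0.1, 0.0]
s -17.0: [1, -29.0, 0.1, 0.1, 0.3]
s -11.0: [1, -35.0, 0.4, 0.1, 1.0]
s -5.0: [1, -41.0, 1.0, 0.1, 2.4]
s 1.0: [1, -47.0, 1.8, 0.1, 4.3]
s 7.0: [1, -53.0, 2.8, 0.1, 6.9]
s 13.0: [1, -59.2, 4.1, 0.1, 10.0]
s 19.0: [1, -65.4, 5.7, 0.1, 13.7]
blue px 0
```

Call:
drive_tool --pt "1 -6 0 0 0" --pt "1 -12 0 0 0" --pt "1 -18 0 0 0" --pt "1 -23 0 0 0" --pt "1 -29 0.1 0 0.3" --pt "1 -35 0.4 0 1" --pt "1 -41 1 0 2.4" --pt "1 -47 1.8 0 4.3"

```text
clock: 11.95
position: [472.3, -54.9, 32.1]
ee_rot: [-0.697, 0.717, 0.0, -0.0]
contact_force: [0.3, -0.8, 0.1]
gripper_width: -0.0
grasp_force: 0.5
```

```bash
python3 path.py 46 1 73 13
python3 - <<'E'
from h import *
for n in('top','side'):
    w=arm.get_image(n); m=cv2.inRange(cv2.cvtColor(w,cv2.COLOR_BGR2HSV),(135,80,40),(170,255,255))
    k,l,st,c=cv2.connectedComponentsWithStats(m)
    print(n,[(int(st[i,4]),c[i].round(1).tolist(),plane(n,c[i],77)[0,:2].round(1).tolist()) for i in range(1,k) if st[i,4]>3])
E
```

```text
t 11.95 lane [-81.9 -45. ] z 32.1 yaw -91.58 F lane [ 0.2 -0.8] Fz 0.1 w -0.0
s 1.0: [1, 0.0, -0.1, 0.1, -0.0]
s 7.0: [1, -5.9, 1.4, 0.1, 2.5]
s 13.0: [1, -11.9, 3.2, 0.1, 5.6]
s 19.0: [1, -18.1, 5.2, 0.1, 9.3]
s 25.0: [1, -24.4, 7.4, 0.1, 13.6]
s 31.0: [1, -30.9, 9.1, 0.1, 17.9]
s 37.0: [1, -37.5, 10.4, 0.1, 22.2]
s 43.0: [1, -44.2, 11.2, 0.1, 26.4]
s 49.0: [1, -50.9, 11.4, 0.1, 30.7]
s 55.0: [1, -57.6, 11.2, 0.1, 35.0]
s 61.0: [1, -64.3, 10.5, 0.1, 39.3]
s 67.0: [1, -70.9, 9.2, 0.1, 43.6]
s 73.0: [1, -77.4, 7.5, 0.1, 47.9]
top [(67, [419.7, 144.6], [773.2, -190.0]), (68, [450.8, 149.5], [768.0, -247.9]), (68, [438.3, 168.3], [729.6, -226.2]), (18, [202.0, 238.5], [563.6, 191.9]), (17, [202.1, 246.6], [548.9, 189.9]), (21, [202.4, 254.9], [534.0, 187.4])]
side [(7, [307.7, 136.0], [568.7, 165.1]), (8, [292.9, 138.1], [539.4, 159.5]), (8, [300.1, 137.1], [553.7, 162.1]), (62, [444.5, 283.0], [774.3, -187.0]), (61, [420.3, 303.9], [730.1, -223.7]), (74, [448.2, 315.6], [768.9, -245.2])]
```

Call:
drive_tool --pt "1 -6 1.4 0 2.5" --pt "1 -12 3.2 0 5.6" --pt "1 -18 5.2 0 9.3" --pt "1 -24.4 7.4 0 13.6" --pt "1 -31 9.1 0 17.9" --pt "1 -37.5 10.4 0 22.2" --pt "1 -44.2 11.2 0 26.4"

```text
clock: 12.75
position: [461.9, -10.9, 32.0]
ee_rot: [-0.515, 0.857, 0.0, -0.0]
contact_force: [0.1, -0.3, -0.4]
gripper_width: -0.1
grasp_force: 0.4
```

```bash
python3 path.py 46 43 97 10
python3 - <<'E'
from h import *
for n in('top','side'):
    w=arm.get_image(n); m=cv2.inRange(cv2.cvtColor(w,cv2.COLOR_BGR2HSV),(135,80,40),(170,255,255))
    k,l,st,c=cv2.connectedComponentsWithStats(m)
    print(n,[(int(st[i,4]),c[i].round(1).tolist(),plane(n,c[i],77)[0,:2].round(1).tolist()) for i in range(1,k) if st[i,4]>3 and c[i][1]>150 and c[i][0]>210 and c[i][0]<410])
E
```

```text
t 12.75 lane [-90.1  -0.5] z 32.0 yaw -118.04 F lane [ 0.1 -0.3] Fz -0.4 w -0.1
s 43.0: [1, -0.6, -0.2, 0.0, -0.0]
s 49.0: [1, -6.5, 3.1, 0.0, 4.3]
s 55.0: [1, -12.6, 5.8, 0.0, 8.6]
s 61.0: [1, -18.9, 8.2, 0.0, 12.9]
s 67.0: [1, -25.4, 10.0, 0.0, 17.2]
s 73.0: [1, -32.0, 11.3, 0.0, 21.5]
s 79.0: [1, -38.7, 12.2, 0.0, 25.8]
s 85.0: [1, -45.4, 12.5, 0.0, 30.1]
s 91.0: [1, -52.1, 12.4, 0.0, 34.4]
s 97.0: [1, -58.8, 11.7, 0.0, 38.7]
top []
side [(7, [269.1, 177.4], [494.9, 52.1])]
```

Call:
drive_tool --pt "1 -6.5 3 0 4.3" --pt "1 -12.6 5.8 0 8.6" --pt "1 -19 8.2 0 12.9" --pt "1 -25.4 10 0 17.2" --pt "1 -32 11.3 0 21.5" --pt "1 -38.7 12.2 0 25.8" --pt "1 -45.4 12.5 0 30.1" --pt "1 -52 12.4 0 34.4" --pt "1 -58.8 11.7 0 38.7"

```text
clock: 13.75
position: [479.0, 46.2, 31.9]
ee_rot: [-0.202, 0.979, -0.0, -0.001]
contact_force: [-0.3, -0.6, -0.2]
gripper_width: 0.2
grasp_force: 0.5
```

```bash
python3 path.py 46 97 151 10
python3 - <<'E'
from h import *
for n in('top','side'):
    w=arm.get_image(n); m=cv2.inRange(cv2.cvtColor(w,cv2.COLOR_BGR2HSV),(135,80,40),(170,255,255))
    k,l,st,c=cv2.connectedComponentsWithStats(m)
    print(n,[(int(st[i,4]),c[i].round(1).tolist(),plane(n,c[i],77)[0,:2].round(1).tolist()) for i in range(1,k) if st[i,4]>3 and c[i][1]>150 and c[i][0]>210 and c[i][0]<410])
E
```

```text
t 13.75 lane [-70.3  55.7] z 31.9 yaw -156.67 F lane [-0.3 -0.6] Fz -0.2 w 0.2
s 97.0: [1, -0.3, 0.2, -0.1, 0.0]
s 103.0: [1, -6.2, 3.4, -0.1, 4.3]
s 109.0: [1, -12.3, 6.1, -0.1, 8.4]
s 115.0: [1, -18.6, 8.1, -0.1, 11.9]
s 121.0: [1, -24.9, 9.3, -0.1, 14.8]
s 127.0: [1, -31.3, 9.9, -0.1, 17.1]
s 133.0: [1, -37.5, 9.7, -0.1, 18.8]
s 139.0: [1, -43.5, 8.9, -0.1, 20.0]
s 145.0: [1, -49.3, 7.4, -0.1, 20.5]
s 151.0: [1, -55.0, 5.3, -0.1, 20.6]
top []
side [(27, [294.4, 168.4], [541.6, 74.6]), (29, [283.7, 171.6], [521.6, 66.7]), (8, [274.0, 174.2], [503.7, 60.1])]
```

The side view now shows all three caps. The middle one is at lane s≈98, radius 79 mm, matching the plan.

Call:
drive_tool --pt "1 -6.2 3.4 0 4.3" --pt "1 -12.3 6.1 0 8.4" --pt "1 -18.6 8.1 0 11.9" --pt "1 -25 9.3 0 14.8" --pt "1 -31.3 9.9 0 17.1" --pt "1 -37.5 9.7 0 18.8" --pt "1 -43.5 8.9 0 20" --pt "1 -49.3 7.4 0 20.5" --pt "1 -52 6.4 0 20.6"

```text
clock: 14.75
position: [525.3, 73.0, 32.1]
ee_rot: [-0.025, 1.0, 0.0, 0.0]
contact_force: [-1.7, -0.2, 0.3]
gripper_width: 0.2
grasp_force: 0.5
```

```bash
cat > caps.py <<'E'
from h import *
O=np.array([551.9,-6.0]);th=np.radians(2.77);E=np.array([[np.cos(th),-np.sin(th)],[np.sin(th),np.cos(th)]])
w=arm.get_image('side'); m=cv2.inRange(cv2.cvtColor(w,cv2.COLOR_BGR2HSV),(135,80,40),(170,255,255))
k,l,st,c=cv2.connectedComponentsWithStats(m)
print('caps lane',[(int(st[i,4]),(E.T@(plane('side',c[i],77)[0,:2]-O)).round(1).tolist()) for i in range(1,k) if st[i,4]>3 and 150<c[i][1]<230 and 210<c[i][0]<410])
h=cv2.cvtColor(w,cv2.COLOR_BGR2HSV)
cv2.imwrite('pics/last.png',cv2.resize(w[130:230,250:420],None,fx=4,fy=4,interpolation=cv2.INTER_CUBIC))
E
python3 path.py 46 148 208 3; python3 caps.py
```

```text
t 14.75 lane [-22.8  80.2] z 32.1 yaw -177.16 F lane [-1.8 -0.1] Fz 0.3 w 0.2
s 148.0: [1, 0.9, -0.2, 0.1, 0.1]
s 178.0: [1, -29.1, -0.3, 0.1, 0.1]
s 208.0: [1, -59.1, -0.3, 0.1, 0.1]
caps lane [(29, [22.9, 80.7]), (25, [44.8, 80.1]), (30, [0.8, 80.1])]
```

Call:
drive_tool --pt "1 -3 -0.3 0 0" --pt "1 -6 -0.3 0 0" --pt "1 -9 -0.3 0 0" --pt "1 -12 -0.3 0 0" --pt "1 -15 -0.3 0 0" --pt "1 -18 -0.3 0 0" --pt "1 -21 -0.3 0 0" --pt "1 -24 -0.3 0 0" --pt "1 -27 -0.3 0 0"

```text
clock: 15.7
position: [551.7, 74.0, 32.1]
ee_rot: [-0.025, 1.0, -0.0, -0.0]
contact_force: [-1.7, -0.1, 0.1]
gripper_width: 0.3
grasp_force: 0.7
```

Call:
drive_tool --pt "1 -2 0 0 0" --pt "1 -4 0 0 0" --pt "1 -6 0 0 0" --pt "1 -8 0 0 0"

```text
clock: 16.1
position: [559.1, 74.2, 32.0]
ee_rot: [-0.024, 1.0, -0.0, -0.001]
contact_force: [-3.6, -0.3, 3.1]
gripper_width: 0.0
grasp_force: 2.4
```

```bash
python3 path.py 46 205 208 2; python3 caps.py
```

```text
t 16.10 lane [11.  79.8] z 32.0 yaw -177.19 F lane [-3.6 -0.1] Fz 3.1 w 0.0
s 205.0: [1, -22.3, 0.2, 0.0, 0.0]
s 208.0: [1, -25.3, 0.2, 0.0, 0.0]
caps lane [(33, [34.7, 80.6]), (32, [57.2, 78.7]), (25, [78.9, 77.5])]
```

View pics/last.png

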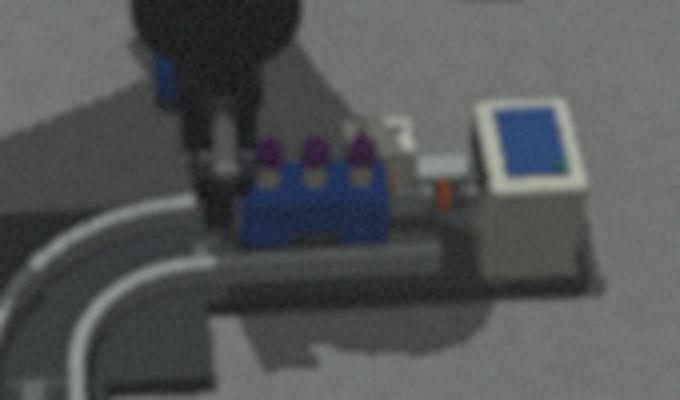

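The view shows the carrier upright between the rails with its nose at the brass catch, crop (395,180). The buffer is still clear at (445,195). Force is 3.6 N, as expected from the catch, so I continue slowly.

Call:
drive_tool --pt "1 -1.5 0 0 0" --pt "1 -3 0 0 0" --pt "1 -4.5 0 0 0" --pt "1 -6 0 0 0" --pt "1 -7.5 0 0 0"

```text
clock: 16.65
position: [567.3, 74.9, 32.1]
ee_rot: [-0.025, 1.0, 0.0, 0.0]
contact_force: [-2.1, 0.1, -0.1]
gripper_width: 0.1
grasp_force: 0.8
```

Call:
drive_tool --pt "1 -1.5 0 0 0" --pt "1 -3 0 0 0" --pt "1 -4.5 0 0 0" --pt "1 -6 0 0 0"

```text
clock: 17.05
position: [573.2, 75.1, 32.1]
ee_rot: [-0.025, 1.0, 0.0, -0.0]
contact_force: [-0.4, -0.7, -0.7]
gripper_width: 0.1
grasp_force: 0.7
```

```bash
python3 path.py 46 205 208 2; python3 caps.py
```

```text
t 17.05 lane [25.2 80. ] z 32.1 yaw -177.19 F lane [-0.5 -0.7] Fz -0.7 w 0.1
s 205.0: [1, -8.1, 0.0, 0.1, 0.0]
s 208.0: [1, -11.1, 0.0, 0.1, 0.0]
caps lane [(30, [49.5, 80.0]), (26, [71.2, 78.3]), (21, [93.1, 77.0])]
```

Call:
drive_tool --pt "1 -1 0 0 0" --pt "1 -2 0 0 0" --pt "1 -3 0 0 0" --pt "1 -4 0 0 0" --pt "1 -5 0 0 0" --pt "1 -6 0 0 0"

```text
clock: 17.7
position: [579.2, 75.4, 32.1]
ee_rot: [-0.025, 1.0, -0.0, 0.0]
contact_force: [-2.4, -0.3, -1.4]
gripper_width: -0.3
grasp_force: 0.8
```

Call:
drive_tool --pt "1 -1 0 0 0" --pt "1 -2 0 0 0" --pt "1 -3 0 0 0"

```text
clock: 18.0
position: [582.2, 75.6, 32.1]
ee_rot: [-0.025, 1.0, -0.0, 0.0]
contact_force: [-1.2, -0.6, -0.2]
gripper_width: 0.1
grasp_force: 0.7
```

Call:
drive_tool --pt "1 -1 0 0 0" --pt "1 -2 0 0 0" --pt "1 -2 0 0 0"

```text
clock: 18.3
position: [583.8, 75.6, 32.1]
ee_rot: [-0.025, 1.0, -0.0, -0.0]
contact_force: [-1.6, 0.1, -0.4]
gripper_width: 0.1
grasp_force: 1.2
```

Call:
drive_tool --pt "1 -1 0 0 0" --pt "1 -2 0 0 0" --pt "1 -2 0 0 0"

```text
clock: 18.6
position: [584.8, 75.2, 32.0]
ee_rot: [-0.024, 1.0, -0.0, -0.001]
contact_force: [-5.9, -0.7, 3.7]
gripper_width: 0.1
grasp_force: 2.6
```

Call:
drive_tool --pt "1 -0.7 0 0 0" --pt "1 -1.3 0 0 0" --pt "1 -1.3 0 0 0"

```text
clock: 18.9
position: [585.3, 75.0, 31.8]
ee_rot: [-0.024, 1.0, -0.001, -0.002]
contact_force: [-6.5, -1.9, 3.0]
gripper_width: 0.1
grasp_force: 3.3
```

```bash
python3 path.py 46 205 208 2; python3 caps.py
```

```text
t 18.90 lane [37.3 79.3] z 31.8 yaw -177.22 F lane [-6.6 -1.6] Fz 3.0 w 0.1
s 205.0: [1, 4.0, 0.7, -0.2, 0.0]
s 208.0: [1, 1.0, 0.7, -0.2, 0.0]
caps lane [(31, [61.7, 79.7]), (25, [83.6, 78.8]), (24, [105.2, 77.5])]
```

View pics/last.png

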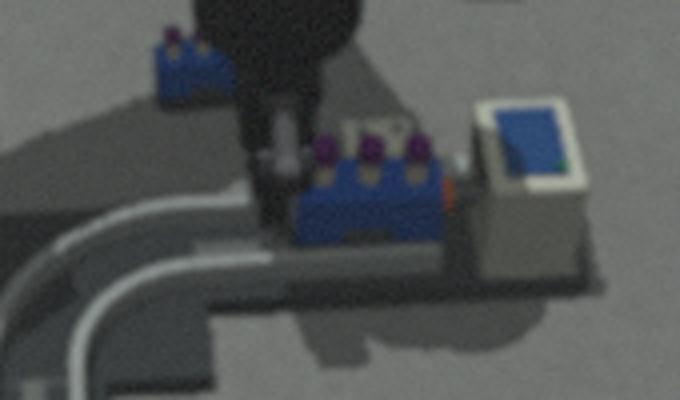

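The buffer at (448,193) is now just touched by the carrier's front end. The carrier is upright and between the rails. I press on in small steps.

Call:
drive_tool --pt "1 -0.7 0 0 0" --pt "1 -1.3 0 0 0" --pt "1 -1.3 0 0 0"

```text
clock: 19.25
position: [585.9, 74.9, 31.7]
ee_rot: [-0.024, 1.0, -0.001, -0.003]
contact_force: [-7.4, -1.6, 3.6]
gripper_width: -0.1
grasp_force: 3.8
```

Call:
drive_tool --pt "1 -0.5 0 0 0" --pt "1 -1 0 0 0" --pt "1 -1 0 0 0"

```text
clock: 19.55
position: [586.4, 74.7, 31.6]
ee_rot: [-0.024, 1.0, -0.001, -0.004]
contact_force: [-8.6, -1.4, 5.0]
gripper_width: -0.1
grasp_force: 4.3
```

Call:
drive_tool --pt "1 -0.5 0 0 0" --pt "1 -1 0 0 0" --pt "1 -1 0 0 0"

```text
clock: 19.85
position: [586.8, 74.6, 31.5]
ee_rot: [-0.024, 1.0, -0.001, -0.004]
contact_force: [-9.3, -1.4, 5.5]
gripper_width: -0.0
grasp_force: 4.8
```

Call:
drive_tool --pt "1 -0.5 0 0 0" --pt "1 -1 0 0 0" --pt "1 -1 0 0 0"

```text
clock: 20.15
position: [587.3, 74.5, 31.4]
ee_rot: [-0.024, 1.0, -0.001, -0.005]
contact_force: [-10.5, -1.6, 5.3]
gripper_width: -0.1
grasp_force: 5.3
```

Call:
drive_tool --pt "1 -0.5 0 0 0" --pt "1 -0.8 0 0 0" --pt "1 -0.8 0 0 0"

```text
clock: 20.45
position: [587.7, 74.3, 31.4]
ee_rot: [-0.024, 1.0, -0.001, -0.005]
contact_force: [-11.6, -1.8, 5.5]
gripper_width: 0.0
grasp_force: 5.8
```

Call:
drive_tool --pt "1 -0.4 0 0 0" --pt "1 -0.8 0 0 0" --pt "1 -0.8 0 0 0"

```text
clock: 20.75
position: [588.3, 74.4, 31.3]
ee_rot: [-0.024, 1.0, -0.002, -0.006]
contact_force: [-12.3, -1.3, 6.4]
gripper_width: 0.1
grasp_force: 5.9
```

```bash
python3 path.py 46 205 208 2; python3 caps.py
python3 - <<'E'
from h import *
for n in('top','side'):
    w=arm.get_image(n); m=cv2.inRange(cv2.cvtColor(w,cv2.COLOR_BGR2HSV),(15,110,80),(30,255,255)); ys,xs=np.nonzero(m)
    w0=cv2.imread(f'pics/{n}0.png'); m0=cv2.inRange(cv2.cvtColor(w0,cv2.COLOR_BGR2HSV),(15,110,80),(30,255,255)); y0,x0=np.nonzero(m0)
    print(n,len(xs),xs.mean() if len(xs) else'',ys.mean() if len(xs) else '','| was',len(x0),x0.mean(),y0.mean())
E
```

```text
t 20.75 lane [40.3 78.5] z 31.3 yaw -177.27 F lane [-12.3  -0.7] Fz 6.4 w 0.1
s 205.0: [1, 6.9, 1.4, -0.7, -0.0]
s 208.0: [1, 3.9, 1.4, -0.7, -0.0]
caps lane [(25, [64.5, 78.3]), (25, [86.2, 77.6]), (22, [108.0, 77.4])]
top 0   | was 67 261.3134328358209 208.46268656716418
side 0   | was 58 343.8103448275862 174.51724137931035
```

Call:
drive_tool --pt "1 1 0 0 0" --pt "1 2 0 0 0" --pt "1 3 0 0 0" --pt "1 4 0 0 0" --pt "1 4 0 0 0"

```text
clock: 21.4
position: [587.7, 75.4, 31.4]
ee_rot: [-0.024, 1.0, -0.0, -0.002]
contact_force: [-6.1, -1.5, -1.6]
gripper_width: 0.0
grasp_force: 2.7
```

```bash
python3 path.py 46 205 208 2; python3 caps.py
```

```text
t 21.40 lane [39.7 79.5] z 31.4 yaw -177.22 F lane [-6.2 -1.2] Fz -1.6 w 0.0
s 205.0: [1, 6.4, 0.5, -0.6, 0.0]
s 208.0: [1, 3.4, 0.5, -0.6, 0.0]
caps lane [(28, [64.2, 80.8]), (20, [85.4, 78.1]), (25, [107.5, 77.4])]
```

Call:
drive_tool --pt "1 1 0 0 0" --pt "1 2 0 0 0" --pt "1 3 0 0 0" --pt "1 3 0 0 0"

```text
clock: 21.85
position: [587.5, 76.3, 32.7]
ee_rot: [-0.025, 1.0, 0.0, 0.001]
contact_force: [-1.8, 0.4, -0.2]
gripper_width: -0.1
grasp_force: 0.6
```

Call:
drive_tool --pt "1 1 0 0 0" --pt "1 2 0 0 0" --pt "1 3 0 0 0" --pt "1 3 0 0 0"

```text
clock: 22.25
position: [583.6, 75.8, 32.4]
ee_rot: [-0.025, 1.0, 0.0, 0.001]
contact_force: [0.5, 0.4, -0.8]
gripper_width: 0.0
grasp_force: 0.0
```

```bash
python3 path.py 46 205 208 2; python3 caps.py
```

```text
t 22.25 lane [35.6 80.2] z 32.4 yaw -177.17 F lane [0.5 0.4] Fz -0.8 w 0.0
s 205.0: [1, 2.3, -0.2, 0.4, 0.1]
s 208.0: [1, -0.7, -0.2, 0.4, 0.1]
caps lane [(31, [63.5, 79.3]), (22, [85.6, 78.2]), (23, [107.3, 77.5])]
```

The force fell to zero and the carrier stayed put (middle cap 85.6, with the tool 50 mm behind it instead of 46), so it is latched. I withdraw to check.

Call:
drive_tool --pt "1 8 0 0 0" --pt "1 18 0 0 0" --pt "1 25 0 0 0" --pt "1 25 0 -20 0" --pt "1 25 0 -60 0" --pt "1 25 0 -100 0" --pt "1 60 -20 -140 0" --pt "1 100 -60 -160 0" --pt "1 100 -110 -160 0" --pt "1 100 -160 -160 0" --pt "1 100 -200 -160 0" --pt "1 100 -200 -160 0"

```text
clock: 23.5
position: [492.0, -133.3, 192.2]
ee_rot: [-0.021, 1.0, -0.0, 0.0]
contact_force: [0.3, 0.5, -0.5]
gripper_width: 0.2
grasp_force: 0.0
```

```bash
python3 path.py 46 205 208 2; python3 caps.py
python3 - <<'E'
from h import *
t=arm.get_image('top')
a=cv2.resize(t[150:240,225:325],(400,360),interpolation=cv2.INTER_CUBIC)
b=cv2.resize(cv2.imread('pics/last.png')[:,200:644],(400,360)); cv2.imwrite('pics/fin.png',np.hstack([a,b]))
E
```

```text
t 23.50 lane [ -66.  -124.2] z 192.2 yaw -177.55 F lane [0.3 0.5] Fz -0.5 w 0.2
s 205.0: [1, -98.2, 204.8, 160.2, -0.3]
s 208.0: [1, -101.2, 204.8, 160.2, -0.3]
caps lane [(30, [63.6, 80.8]), (23, [85.4, 79.2]), (28, [107.8, 78.4])]
```

View pics/fin.png

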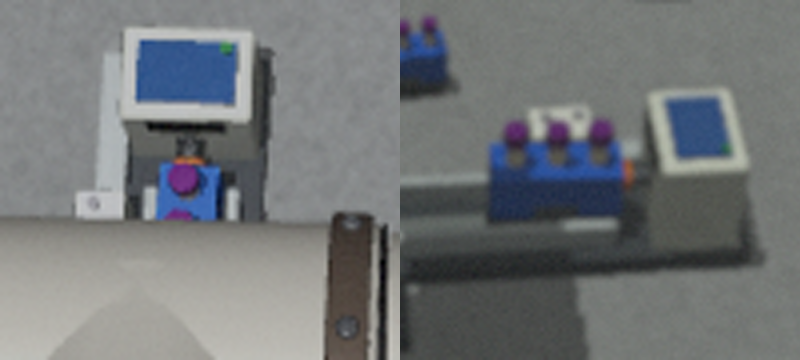

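The final views show the carrier upright in the station, its front on the buffer. Its position hasn't changed since release (middle cap at 85.4), and the arm is well clear.

```bash
python3 -c "
from bench import arm
print(arm.job_done())"
```

```text
the job is handed in; nothing more can be done
None
```

The blue carrier is upright in the reading station and stayed put against the buffer after I let go. That it is latched is inferred, since the catch itself was hidden from the cameras. Peak push was about 12 N, and the job was handed in at about 24 s.

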